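# Unlock the temperature probe, draw it and hold its tip slanting over the bowl

### The arm

A 6-joint arm with a two-finger parallel gripper is mounted at the origin on a cart in front of the work surface, level with it; the furniture and walls round the work are solid. World frame = base frame: x ahead of the robot, y to its left, z up, the work surface at z = 0. Lengths are in m, angles in rad, forces in N, time in s.
With the tool pointing down it reaches from about 0.375 to 0.925 m from the base axis. Payload 5.7 kg.
Tool frame: the origin (TCP) lies on the centre line of the jaws, within the pads' length; the fingertips stand 14 mm ahead of it and the grasp point (between the pads) lies 5 mm behind it; z points along the fingers, y is the line along which they close (so a half turn about z gives the same grasp; the last joint's range is limited). The gripper opens to 85 mm and grips with 20 to 120 N. Pads are 22 mm wide; open, the fingers measure 114 mm over their backs; the gripper's body (76 mm by 85 mm) begins 54 mm behind the grasp point. The pads swing forward as they close: fully open they stand 13 mm farther back than shut.
Start: joints at [1.078, 0.359, 1.51, -0, 1.272, -0.115], TCP at [0.221, 0.558, 0.245] pointing down, gripper open.
Joint ranges: [-2.97, 2.97], [-1.01, 2.36], [0.21, 2.38], [-0.96, 4.11], [0.2, 2.71], [-2.98, 2.98]. Speed limits (rad/s): [2.39, 2.39, 3.14, 3.14, 3.14, 3.14].

### API

Orientations are given as a unit quaternion [w, x, y, z].
In Python, from station import robot gives the robot as it stands.
- The arm moves only by the shell command python3 -m handwheel 'ROWS' [FORCE]. ROWS is JSON, a list of rows, each a list of 7 numbers: the shift along the tool's x, y, z scaled (see below), then the turn, a rotation vector about the tool's x, y, z scaled (see below), then the opening, from 0 (shut) to 1 (fully open). A call has 1 to 8 rows; each row is the pose to reach, as a shift and turn from the pose commanded when the call began, along the tool's axes at that moment; what a row does not reach only later rows make up. The controller multiplies each number of a shift by 0.4 m and each number of a turn by 30 degrees. A row lasts 1/12 s, in which the tool goes at most 41.7 mm and 7.16 degrees, less where a joint would pass 70% of its speed; a pose out of reach is approached as far as the arm can. A call with a number of a shift or a turn outside -1 to 1 is refused whole. A call with a gripper value outside its range is refused whole. The fingers move at their own pace and stop on an object; FORCE is the grip in N (left out, the last holds). Time passes only in rows, so rows that repeat a pose let the fingers close. It gives the time, the measured TCP pose, the force, the opening and the grip force at its end, in the units of the state.
- robot.get_state(): the state, without advancing time (a new reading comes with each control period).
- robot.read_camera(name): name is "side" or "top"; returns the picture (420x560x3 uint8, red, green, blue); there is no depth.
- robot.get_calibration(name): a dict with "fx", "fy", "cx", "cy" (pixels), "rvec" (rotation vector, rad) and "tvec" (3), from world to camera coordinates, as OpenCV has them. Camera axes: x right, y down, z forward; pixel columns grow to the right and rows downward; lengths in m; the calibration is good to about 2 mm. A picture is of the moment at which its call begins. get_calibration takes no time and is no camera call.
- robot.finish_job(): hands the job in; it is judged then, once.
The state is a dict: "t": time; "qpos": joint angles; "joint_velocities": joint speeds; "joint_torque": joint torques, N m; "ee_pos": TCP position; "ee_rot": TCP orientation; "contact_force": force on the tool from outside, world axes, zero at the start; "wrist_torque": the same for the moment, N m; "opening": finger opening in m; "grasp_force": force on a finger pad.
Only numpy, scipy, OpenCV 4.12 (cv2) and the standard library are available. Lean on these libraries where they do the work, as an engineer would, in place of code of your own. Each camera call takes 0.05 s, during which the arm holds its last target. There are 200 camera calls.

### The job

The temperature probe is parked in the metal well block under a swivel clip: take the T-handled square key from the wooden block, set it fully into the square socket of the clip's screw, turn it anticlockwise until the clip has swung right clear of the probe's collar (it stays where it is left), and leave the key standing in the screw. Then draw the probe straight up out of its well, and finish still holding it in the gripper with its tip pointing down at a slant of about 45 degrees over the inside of the steel bowl, a little above the rim and touching nothing, so that the tip can be checked. Work the clip only with the key, touch neither clip nor well block with the fingers or the arm, and leave the bowl and the other things on the table where they are.

Things in the scene. Friction and masses are not known exactly. Their poses are not given: they have to be found in the camera images.
- dock: Well block, fixed, on the robot's left or right: aluminium, 60 (x) x 140 (y) mm, top 75 mm above the table, on a dark foot plate 88 x 172 x 5 mm. Origin on the table under its centre, z up; its black cover plate faces its own -x. The probe's well lies at its own y = -36 mm, the axis of the clip's screw at y = +36 mm, both at x = 0 and vertical.
- well_mouth (a point): Centre of the mouth of the well in the block's top: a vertical round hole, 15 mm across, 70 mm deep.
- clip (a joint): Angle of the steel swivel clip about its vertical screw (rad). 0: it points from the screw at the probe and covers the edge of its collar, so the probe cannot rise. Grows anticlockwise seen from above (its end swings to the block's own +x); stop at 1.6. The collar is free from 0.5: aim for 0.9 or more. Starts at 0 to 0.15, turns stiffly (0.12 N m), stays where it is left.
- clip_socket (a point): Floor of the square socket in the clip's screw head, on the screw's axis, 83 mm above the table. The head is a steel boss 31 mm across, its top 16 mm above this point. The socket is 14 mm square, open above, 16 mm deep. Its frame turns with the clip: the socket's sides lie along x and y, the clip points along -y.
- clip_end (a point): Middle of the end of the swivel clip, 60.5 mm from the screw's axis; the clip is a dark steel strip 16 mm wide, lying 7.5 to 11.5 mm above the block's top.
- probe: Temperature probe, 154 mm, 0.1 to 0.21 kg, upright in its well. Origin at the tip (lower end), z up its axis. From the tip: steel stem 12 mm across to 68 mm; collar 40 mm across to 74 mm (rests on the block's top); neck 18 mm across to 88 mm; black square handle 26 x 26 mm, sides along its own x and y, to 143 mm; cap 18 mm across. Its yaw differs from the block's by up to 0.5 rad.
- key_block: Wooden block, fixed, on the other side, 66 (x) x 150 (y) x 45 mm high, origin under its centre. The key stands in a round hole (18 mm across, 30 mm deep) at its own y = -35 mm; two steel piping nozzles 33 mm high stand on it round y = +58 mm.
- key: T-handled square key, 76 mm high, 0.09 to 0.15 kg, upright in the wooden block. Origin at the lower end, z up the shank. Tip 12 x 12 mm square, sides along its x and y, to 30 mm, the lowest 5 mm tapered to 7 mm; shank 13 mm across to 60 mm; black crossbar 56 long (x), 14 wide (y), 16 mm high on top. Turns 10 degrees in the screw before it bites; released there it stays standing.
- bowl: Empty steel bowl, loose, 210 mm across the rim, 76 mm high, on the green mat (2.5 mm thick). Origin at the centre of its underside, z up.
- spice_jar: Bystander: spice jar, black cap, 41 mm across, 105 mm high, loose, left of the bowl. Origin at the centre of its underside, z up.
- fork_a: Bystander: dipping fork with a black handle, 233 mm long, 13 mm high, loose, at the front edge of the table.
- fork_c: Bystander: dipping fork with a blue handle, 237 mm long, 12 mm high, loose, right of the bowl.
Mind the look-alikes: they are no part of the job. Leave any orange look-alike of the probe alone.

How it is judged:
By the outcome, as a careful person would: the job done as asked, in the order asked, and still so for the second after the job is handed in, while the arm keeps its last pose, push and grip.
It also fails if it takes over 58 s, if anything falls off the work surface, if the arm or the gripper's body presses on something with over 40 N, if the wrist force passes 120 N, or if a joint passes its speed limit or range.

## Working session

There is one attempt and no reset: what is moved stays moved. The work goes in short steps, Python scripts to look and compute and a shell command to move; the robot and the scene stay as the last step left them, time stands still between calls to the robot, and variables do not carry over. Pictures are saved under pics/ and viewed, at most 10 in all, crops included, and the job is handed in when it is done.

```bash
ls; mkdir -p pics; python3 - <<'E'
from station import robot
import cv2,numpy as np
for n in("top","side"):
    im=robot.read_camera(n); np.save(f"pics/{n}0.npy",im)
    cv2.imwrite(f"pics/{n}0.png",cv2.resize(im[:,:,::-1],(800,600),interpolation=cv2.INTER_CUBIC))
    c=robot.get_calibration(n); R=cv2.Rodrigues(np.array(c["rvec"]))[0]; print(n,c["fx"],c["fy"],c["cx"],c["cy"],-R.T@np.array(c["tvec"]),R[2])
s=robot.get_state();print(s["t"],s["ee_pos"],s["ee_rot"],s["opening"])
E
```

```text
pics
top 526.2235266254582 526.2235266254582 274.312844345237 210.61418658591145 [ 0.40189546 -0.01742645  1.36089236] [ 0.10857834  0.01437495 -0.99398396]
side 387.0725310952936 387.0725310952936 274.6178260204421 204.05738261872258 [ 0.49177168 -0.79853061  0.39856956] [ 0.06066812  0.92690766 -0.37035331]
0.1 [0.22103624 0.55716587 0.24453462] [-2.41634423e-04  1.87751265e-01  9.82216250e-01 -8.01992555e-04] 0.08528228970617538
```

View pics/top0.png

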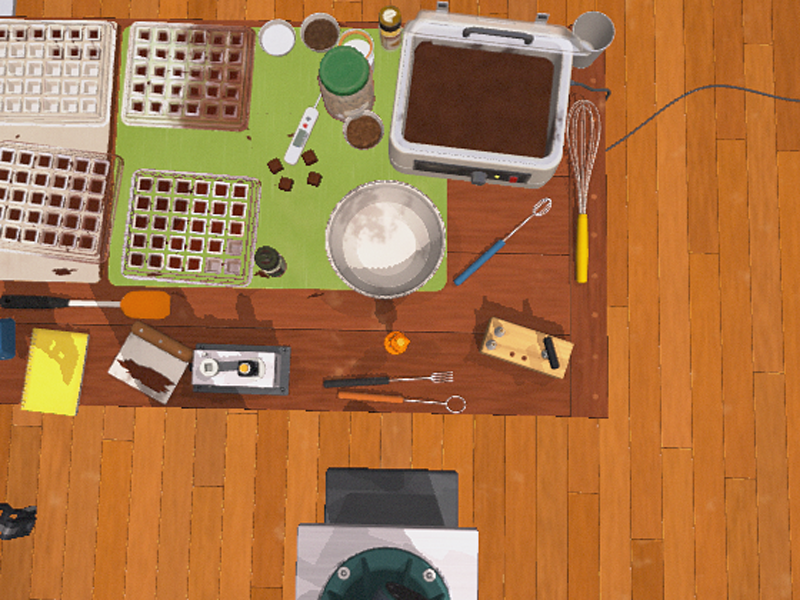

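View pics/side0.png

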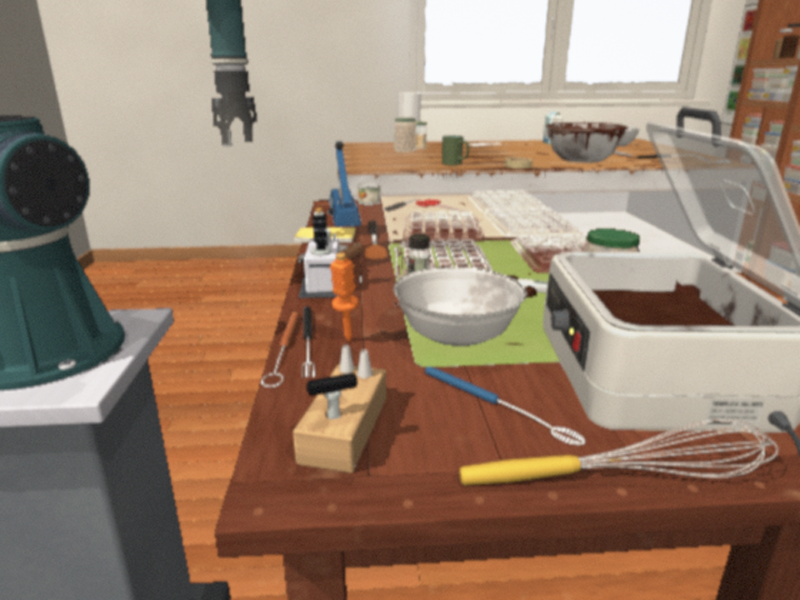

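The top view shows the dock at about (240,368), the key block at (527,347) with the key bar at (551,352), the bowl at (386,240), and the jar at (268,260). In the side view the key is at (333,395) and the probe at (320,230). Next I'll enlarge crops of these.

```bash
python3 - <<'E'
import cv2,numpy as np
t=np.load("pics/top0.npy")[:,:,::-1];s=np.load("pics/side0.npy")[:,:,::-1]
f=lambda im,x,y,w,h,k:cv2.resize(im[y:y+h,x:x+w],None,fx=k,fy=k,interpolation=cv2.INTER_CUBIC)
# top crops: dock x130-205,y235-285 ; key x330-405,y215-270 ; k=5
o=np.zeros((600,800,3),np.uint8)
o[:300,:400]=f(t,130,230,80,60,5); o[:300,400:]=f(t,330,215,80,60,5)
o[300:,:400]=f(s,200,140,80,60,5); o[300:,400:]=f(s,200,250,80,60,5)
cv2.imwrite("pics/crop1.png",o)
E
```

```text
(no output)
```

View pics/crop1.png

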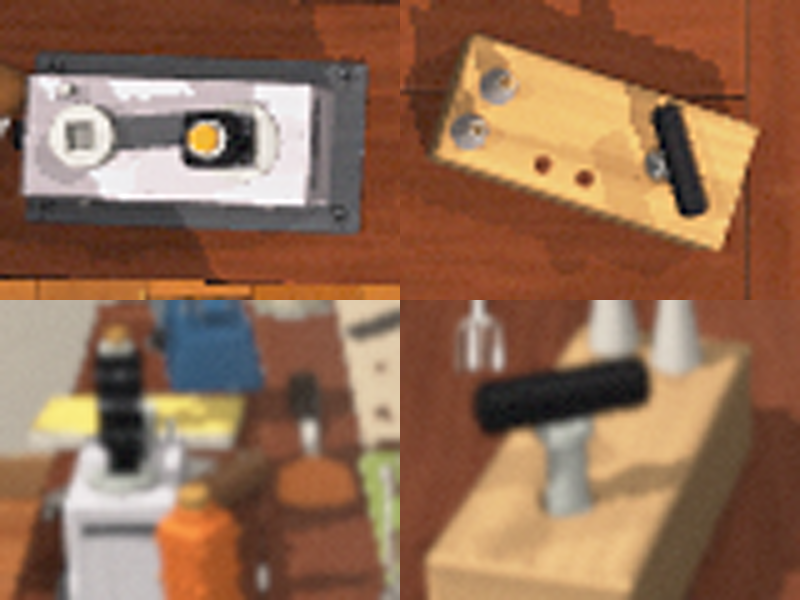

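The crops (5x scale) show the boss at (146.4,256.8), the probe cap at (171.2,257.8), and the clip pointing at the probe. The key bar runs from (383,236.6) to (388.4,257) in the top view, and from (218,270.6) to (248,267) in the side view.

```bash
cat > h.py <<'E'
from station import robot
import numpy as np,cv2
from scipy.spatial.transform import Rotation as Ro
def cal(n):
    c=robot.get_calibration(n); return np.array([[c["fx"],0,c["cx"]],[0,c["fy"],c["cy"]],[0,0,1.]]),cv2.Rodrigues(np.array(c["rvec"]))[0],np.array(c["tvec"])
def bp(n,uv,z):
    K,R,t=cal(n); d=R.T@np.linalg.inv(K)@[uv[0],uv[1],1]; o=-R.T@t; return o+d*(z-o[2])/d[2]
def proj(n,p):
    K,R,t=cal(n); q=K@(R@np.array(p)+t); return q[:2]/q[2]
def tri(a,b):
    P=[K@np.c_[R,t] for K,R,t in (cal("top"),cal("side"))]
    x=cv2.triangulatePoints(*P,np.array(a,float),np.array(b,float))[:,0]; return x[:3]/x[3]
def rows(p,yaw,tilt=None):
    "shift/turn (handwheel units) from present measured pose to tool-down pose with tool-y at yaw"
    s=robot.get_state(); q=s["ee_rot"]; R=Ro.from_quat([*q[1:],q[0]])
    y=np.array([np.cos(yaw),np.sin(yaw),0]); z=np.array([0,0,-1.]); T=Ro.from_matrix(np.c_[np.cross(y,z),y,z]) if tilt is None else tilt
    return (R.inv().apply(np.array(p)-s["ee_pos"])/.4).round(4),((R.inv()*T).as_rotvec(degrees=True)/30).round(3)
E
python3 - <<'E'
from h import *
np.set_printoptions(precision=4,suppress=True)
d=lambda a,b:np.degrees(np.arctan2(*(np.array(b)-a)[1::-1]))
print("key bar tri",tri((385.6,246.6),(233,268.3)))
e=[bp("top",p,.089) for p in((383,236.6),(388.4,257))];print("ends",e,d(*e),sum(e)/2)
c=lambda l,o:[((x/5)+o[0],y/5+o[1]) for x,y in l]
kb=[bp("top",p,.045) for p in c([(72,36),(358,128),(322,250),(33,155)],(330,215))];print("kb",np.array(kb),np.mean(kb,0),d(kb[0],kb[1]),d(kb[3],kb[2]))
fp=[bp("top",p,.005) for p in c([(37,53),(368,65),(362,232),(25,220)],(130,230))];print("foot",np.array(fp),np.mean(fp,0),d(fp[0],fp[1]),d(fp[3],fp[2]))
bt=[bp("top",p,.075) for p in c([(25,75),(312,85),(310,206),(22,196)],(130,230))];print("blk",np.array(bt),np.mean(bt,0),d(bt[0],bt[1]))
print("boss",bp("top",(146.4,256.8),.099),"cap",bp("top",(171.2,257.8),.161),"captri",tri((171.2,257.8),(223.2,146)))
b=[bp("top",(u*.7,v*.7),.0785) for u,v in((327,240),(446,240),(386,180),(386,297))];print("bowl",np.array(b))
E
```

```text
key bar tri [ 0.4601 -0.2704  0.0814]
ends [array([ 0.4834, -0.2626,  0.089 ]), array([ 0.4346, -0.2756,  0.089 ])] -165.1247915153976 [ 0.459  -0.2691  0.089 ]
kb [[ 0.5202 -0.1746  0.045 ]
 [ 0.4772 -0.3174  0.045 ]
 [ 0.4163 -0.2994  0.045 ]
 [ 0.4602 -0.1557  0.045 ]] [ 0.4685 -0.2368  0.045 ] -106.74875337568633 -106.99313085492939
foot [[0.4645 0.3542 0.005 ]
 [0.4621 0.1826 0.005 ]
 [0.3766 0.1825 0.005 ]
 [0.3787 0.356  0.005 ]] [0.4205 0.2688 0.005 ] -90.80161762976417 -90.70770013916828
blk [[0.4504 0.3403 0.075 ]
 [0.4486 0.1993 0.075 ]
 [0.3899 0.198  0.075 ]
 [0.3915 0.3388 0.075 ]] [0.4201 0.2691 0.075 ] -90.7136794674159
boss [0.4219 0.3048 0.099 ] cap [0.4199 0.2322 0.161 ] captri [0.4205 0.2327 0.1588]
bowl [[ 0.6457  0.116   0.0785]
 [ 0.6499 -0.0901  0.0785]
 [ 0.7542  0.0162  0.0785]
 [ 0.5485  0.0114  0.0785]]
```

```bash
cat >> h.py <<'E'
def plan(wps,p=None,yaw=None):
    "chained tool-down moves: wps of (x,y,z,yaw deg of tool y) -> shift, turn-z units per call"
    if p is None:
        s=robot.get_state(); p=s["ee_pos"]; q=s["ee_rot"]; y=Ro.from_quat([*q[1:],q[0]]).apply([0,1,0]); yaw=np.degrees(np.arctan2(y[1],y[0])); print("now",p.round(4),round(yaw,2))
    for w in wps:
        a=np.radians(yaw); Y=np.array([np.cos(a),np.sin(a),0]);X=np.cross(Y,[0,0,-1]); d=(np.array(w[:3])-p)/.4
        print([round(float(v),4) for v in (d@X,d@Y,-d[2])],round(-(w[3]-yaw)/30,4)); p=np.array(w[:3]);yaw=w[3]
E
python3 - <<'E'
from h import *
plan([(.36,.44,.25,38.4),(.45,.20,.25,8.4),(.48,-.02,.25,-21.6),(.48,-.20,.22,-51.6),(.4587,-.270,.14,-75.1)])
v=bp("top",(130+150/5,230+130.5/5),.0865); print(v,np.degrees(np.arctan2(v[1]-.305,v[0]-.4212)))
for i in (100,120,140,160,175):print(i,proj("top",[.4212+.0,.305-.0,.0865])*5-[650,1150])
E
```

```text
now [0.221  0.5572 0.2445] 68.36
[-0.431, -0.1441, -0.0137] 0.9986
[-0.61, -0.1964, -0.0] 1.0
[-0.5551, -0.0062, -0.0] 1.0
[-0.4184, 0.1657, 0.075] 1.0
[-0.1504, 0.1041, 0.2] 0.7833
[0.42448661 0.27506628 0.0865    ] -83.73423974850756
100 [ 88.05240839 135.92007902]
120 [ 88.05240839 135.92007902]
140 [ 88.05240839 135.92007902]
160 [ 88.05240839 135.92007902]
175 [ 88.05240839 135.92007902]
```

```bash

python3 -m handwheel '[[-0.43,-0.144,-0.014,0,0,1,0.6],[-0.43,-0.144,-0.014,0,0,1,0.6],[-0.43,-0.144,-0.014,0,0,1,0.6],[-0.43,-0.144,-0.014,0,0,1,0.6],[-0.43,-0.144,-0.014,0,0,1,0.6],[-0.43,-0.144,-0.014,0,0,1,0.6]]' 60
python3 -m handwheel '[[-0.61,-0.196,0,0,0,1,0.6],[-0.61,-0.196,0,0,0,1,0.6],[-0.61,-0.196,0,0,0,1,0.6],[-0.61,-0.196,0,0,0,1,0.6],[-0.61,-0.196,0,0,0,1,0.6],[-0.61,-0.196,0,0,0,1,0.6],[-0.61,-0.196,0,0,0,1,0.6],[-0.61,-0.196,0,0,0,1,0.6]]'
python3 -m handwheel '[[-0.555,-0.006,0,0,0,1,0.6],[-0.555,-0.006,0,0,0,1,0.6],[-0.555,-0.006,0,0,0,1,0.6],[-0.555,-0.006,0,0,0,1,0.6],[-0.555,-0.006,0,0,0,1,0.6],[-0.555,-0.006,0,0,0,1,0.6],[-0.555,-0.006,0,0,0,1,0.6]]'
python3 -m handwheel '[[-0.418,0.166,0.075,0,0,1,0.6],[-0.418,0.166,0.075,0,0,1,0.6],[-0.418,0.166,0.075,0,0,1,0.6],[-0.418,0.166,0.075,0,0,1,0.6],[-0.418,0.166,0.075,0,0,1,0.6],[-0.418,0.166,0.075,0,0,1,0.6],[-0.418,0.166,0.075,0,0,1,0.6]]'
python3 -m handwheel '[[-0.15,0.104,0.2,0,0,0.783,0.6],[-0.15,0.104,0.2,0,0,0.783,0.6],[-0.15,0.104,0.2,0,0,0.783,0.6],[-0.15,0.104,0.2,0,0,0.783,0.6],[-0.15,0.104,0.2,0,0,0.783,0.6],[-0.15,0.104,0.2,0,0,0.783,0.6]]'
python3 - <<'E'
from h import *
plan([(.4588,-.270,.078,-75.1)])
s=robot.get_state();print(s["t"],s["qpos"],s["contact_force"],s["opening"])
o=np.zeros((600,800,3),np.uint8)
im=robot.read_camera("side")[:,:,::-1];o[:,:400]=cv2.resize(im[210:330,190:270],(400,600),interpolation=cv2.INTER_CUBIC)
im=robot.read_camera("top")[:,:,::-1];o[:400,400:]=cv2.resize(im[200:280,330:410],(400,400),interpolation=cv2.INTER_CUBIC)
cv2.imwrite("pics/a.png",o)
E
```

```text
t: 0.6
ee_pos: [0.3627, 0.4381, 0.2506]
ee_rot: [0.001, 0.438, 0.899, -0.0]
contact_force: [-0.6, -0.1, 0.5]
opening: 0.0514
grasp_force: 0.0
t: 1.27
ee_pos: [0.4503, 0.1992, 0.2507]
ee_rot: [-0.0, 0.655, 0.756, -0.0]
contact_force: [1.0, -0.0, -0.8]
opening: 0.0509
grasp_force: 0.0
t: 1.85
ee_pos: [0.4806, -0.0204, 0.2508]
ee_rot: [0.0, 0.828, 0.561, 0.0]
contact_force: [-0.5, -0.6, 0.4]
opening: 0.0515
grasp_force: 0.0
t: 2.43
ee_pos: [0.4802, -0.1973, 0.2204]
ee_rot: [-0.001, 0.944, 0.329, -0.0]
contact_force: [-0.2, 0.0, -0.2]
opening: 0.0512
grasp_force: 0.0
t: 2.93
ee_pos: [0.4593, -0.2668, 0.1411]
ee_rot: [-0.0, 0.991, 0.131, 0.0]
contact_force: [0.5, 0.1, 0.4]
opening: 0.0511
grasp_force: 0.0
now [ 0.4593 -0.2668  0.1411] -74.9
[-0.0032, 0.0075, 0.1577] 0.0066
2.9333 [-6.56854879e-01  3.82453907e-01  1.77563449e+00  9.26189895e-04
  9.84134808e-01  6.49903129e-01] [0.53760387 0.0690117  0.41288958] 0.05113128889368919
```

View pics/a.png

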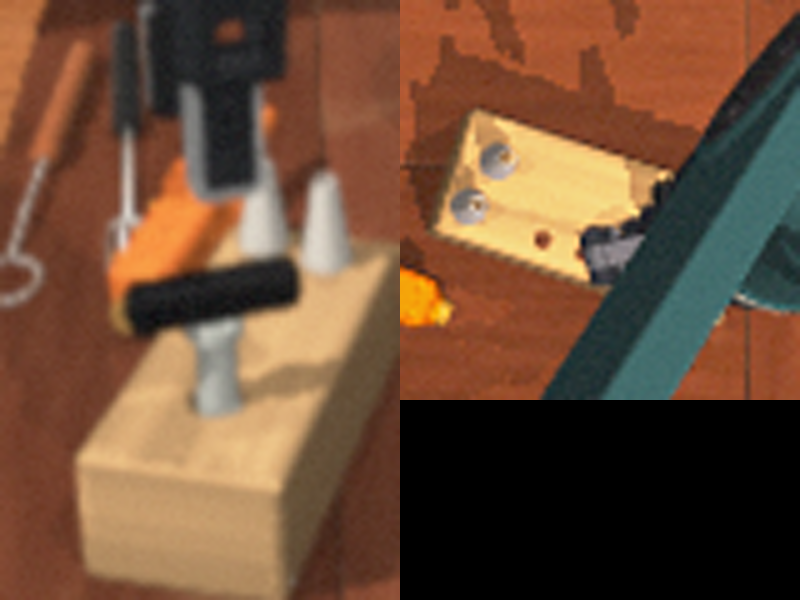

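The side crop shows the gripper above the key bar (centre near (213,295)). The orange look-alike no longer stands where it was: in the top crop it now shows at (425,297). I need the full views to see what happened.

```bash
python3 - <<'E'
from h import *
print("orange cap before",tri((277,240),(240.5,177)), "foot side->", bp("side",(243,238),0), bp("top",(277,242),.15))
a=robot.read_camera("top");b=robot.read_camera("side");np.save("pics/tb.npy",a);np.save("pics/sb.npy",b)
o=np.zeros((600,800,3),np.uint8)
o[:300,:400]=cv2.resize(a,(400,300),interpolation=cv2.INTER_AREA)[:,:,::-1]
o[300:,:400]=cv2.resize(b,(400,300),interpolation=cv2.INTER_AREA)[:,:,::-1]
o[:300,400:]=cv2.resize(a[180:300,250:410],(400,300))[:,:,::-1]
o[300:,400:]=cv2.resize(b[160:280,170:330],(400,300))[:,:,::-1]
cv2.imwrite("pics/b.png",o)
E
```

```text
orange cap before [ 0.4680533  -0.00754586  0.14667858] foot side-> [ 0.47112995 -0.00391875  0.        ] [ 0.4617042  -0.00774263  0.15      ]
```

View pics/b.png

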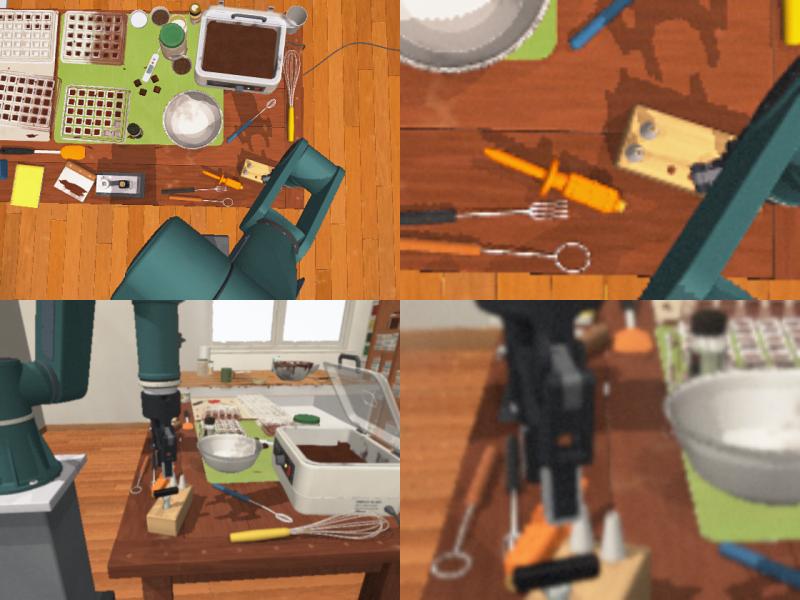

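The full views show the orange look-alike lying down, with its tip still near where it stood. It had been balanced on its tip at about (0.465,-0.005), with its top at z≈0.15. My fingers passed at z≈0.236 with no contact force, so it most likely toppled on its own. I'll leave it alone and go on with the key.

```bash

python3 -m handwheel '[[0,0,0.08,0,0,0,0.6],[0,0,0.12,0,0,0,0.6],[0,0,0.155,0,0,0,0.6],[0,0,0.155,0,0,0,0.6],[0,0,0.155,0,0,0,0.6],[0,0,0.155,0,0,0,0.6]]' 60
python3 -m handwheel '[[0,0,0,0,0,0,0],[0,0,0,0,0,0,0],[0,0,0,0,0,0,0],[0,0,0,0,0,0,0],[0,0,0,0,0,0,0],[0,0,0,0,0,0,0],[0,0,0,0,0,0,0],[0,0,0,0,0,0,0]]' 60
python3 -m handwheel '[[0,0,-0.05,0,0,0,0],[0,0,-0.1,0,0,0,0],[0,0,-0.2,0,0,0,0],[0,0,-0.3,0,0,0,0],[0,0,-0.42,0,0,0,0],[0,0,-0.42,0,0,0,0],[0,0,-0.42,0,0,0,0],[0,0,-0.42,0,0,0,0]]' 60
python3 - <<'E'
from h import *
plan([(.48,-.10,.26,-80),(.48,.10,.26,-83.7),(.4212,.305,.26,-83.7)])
s=robot.get_state();print(s["t"],s["qpos"],s["contact_force"],s["opening"],s["grasp_force"])
E
```

```text
t: 3.63
ee_pos: [0.4593, -0.2693, 0.0799]
ee_rot: [0.001, 0.992, 0.13, 0.001]
contact_force: [0.0, -0.4, -0.7]
opening: 0.0516
grasp_force: 0.0
t: 4.3
ee_pos: [0.4592, -0.2695, 0.08]
ee_rot: [0.001, 0.992, 0.129, 0.001]
contact_force: [0.1, 1.5, 6.3]
opening: 0.0152
grasp_force: 58.5
t: 4.97
ee_pos: [0.4583, -0.2689, 0.2468]
ee_rot: [0.0, 0.992, 0.129, 0.0]
contact_force: [0.2, 0.5, -1.5]
opening: 0.0153
grasp_force: 59.0
now [ 0.4583 -0.2689  0.2468] -75.14
[0.1608, -0.3941, -0.033] 0.1621
[0.0868, -0.4924, -0.0] 0.1233
[-0.0899, -0.5255, -0.0] -0.0
4.9667 [-6.60581837e-01  2.58614686e-01  1.65598411e+00 -9.78982898e-05
  1.22662105e+00  6.50857768e-01] [ 0.24575335  0.53150271 -1.45758076] 0.015271107906368465 58.966727906699816
```

```bash

python3 -m handwheel '[[0.16,-0.394,-0.035,0,0,0.16,0],[0.16,-0.394,-0.035,0,0,0.16,0],[0.16,-0.394,-0.035,0,0,0.16,0],[0.16,-0.394,-0.035,0,0,0.16,0],[0.16,-0.394,-0.035,0,0,0.16,0],[0.16,-0.394,-0.035,0,0,0.16,0]]'
python3 -m handwheel '[[0.087,-0.492,0,0,0,0.123,0],[0.087,-0.492,0,0,0,0.123,0],[0.087,-0.492,0,0,0,0.123,0],[0.087,-0.492,0,0,0,0.123,0],[0.087,-0.492,0,0,0,0.123,0],[0.087,-0.492,0,0,0,0.123,0]]'
python3 -m handwheel '[[-0.09,-0.525,0,0,0,0,0],[-0.09,-0.525,0,0,0,0,0],[-0.09,-0.525,0,0,0,0,0],[-0.09,-0.525,0,0,0,0,0],[-0.09,-0.525,0,0,0,0,0],[-0.09,-0.525,0,0,0,0,0],[-0.09,-0.525,0,0,0,0,0],[-0.09,-0.525,0,0,0,0,0]]'
python3 - <<'E'
from h import *
t=np.load("pics/top0.npy")[:,:,::-1]
a=robot.read_camera("top")[:,:,::-1];b=robot.read_camera("side")[:,:,::-1]
plan([(.4212,.305,.18,-83.7)])
o=np.zeros((600,800,3),np.uint8)
f=lambda im,x,y,w,h,W,H:cv2.resize(im[y:y+h,x:x+w],(W,H),interpolation=cv2.INTER_CUBIC)
o[:300,:400]=f(t,135,245,40,30,400,300)
o[:300,400:]=f(a,120,220,80,60,400,300)
o[300:,:400]=f(b,190,110,80,60,400,300)
o[300:,400:]=f(b,200,130,40,30,400,300)
cv2.imwrite("pics/c.png",o)
s=robot.get_state();print(s["t"],s["qpos"],s["contact_force"])
E
```

```text
t: 5.47
ee_pos: [0.4785, -0.0976, 0.2587]
ee_rot: [-0.001, 0.996, 0.09, -0.002]
contact_force: [0.9, -0.1, -0.8]
opening: 0.015
grasp_force: 59.0
t: 5.97
ee_pos: [0.479, 0.1032, 0.2592]
ee_rot: [-0.001, 0.998, 0.057, -0.001]
contact_force: [0.4, -0.2, -1.7]
opening: 0.0151
grasp_force: 59.2
t: 6.63
ee_pos: [0.421, 0.3026, 0.2595]
ee_rot: [0.001, 0.998, 0.056, -0.001]
contact_force: [-0.1, -0.1, -0.8]
opening: 0.0147
grasp_force: 59.3
now [0.4214 0.3021 0.2601] -83.74
[0.0003, -0.0072, 0.2002] -0.0013
6.7333 [ 4.89432837e-01  2.28376768e-01  1.66260562e+00 -1.06773617e-03
  1.25244209e+00  1.95127034e+00] [ 0.23537436 -0.56246082 -1.55671905]
```

View pics/c.png

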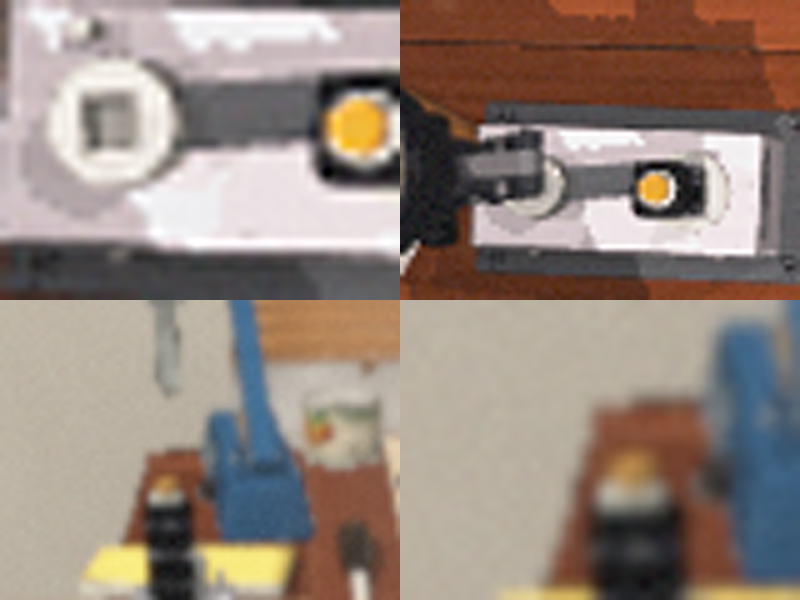

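The top crop (10x) shows the boss centre at (113,120), which is pixel (146.3,257.0). The clip sits about 7 degrees past zero. The side crop shows the key's tip at (168,390), which is pixel (223.6,128).

```bash
python3 - <<'E'
from h import *
s=robot.get_state();p=s["ee_pos"];print(s["t"],p)
print("pred tip px side",proj("side",[p[0],p[1],p[2]-.065]), "per mm x",proj("side",[p[0]+.001,p[1],p[2]-.065]))
print(bp("top",(146.3,257.0),.099))
# gripper visible in top: fingertips at bar
print("bar in top",proj("top",[p[0],p[1],p[2]+.003])*5-[600,1100])
E
python3 -m handwheel '[[0,0,0.1,0,0,0,0],[0,0,0.2,0,0,0,0],[0,0,0.2,0,0,0,0],[0,0,0.2,0,0,0,0],[0,0,0.2,0,0,0,0],[0,0,0.2,0,0,0,0],[0,0,0.2,0,0,0,0],[0,0,0.2,0,0,0,0]]'
```

```text
6.7333 [0.42138522 0.30210769 0.26006339]
pred tip px side [223.83479753 127.68469054] per mm x [224.19149041 127.67862901]
[0.4213789  0.30500792 0.099     ]
bar in top [ 38.64654632 176.78634948]
t: 7.4
ee_pos: [0.4219, 0.3047, 0.1826]
ee_rot: [-0.001, 0.998, 0.056, 0.001]
contact_force: [-0.1, 0.1, -1.1]
opening: 0.015
grasp_force: 59.2
```

```bash

python3 -m handwheel '[[0,0,0.01,0,0,0,0],[0,0,0.02,0,0,0,0],[0,0,0.03,0,0,0,0],[0,0,0.04,0,0,0,0],[0,0,0.05,0,0,0,0],[0,0,0.05,0,0,0,0],[0,0,0.05,0,0,0,0]]'
python3 -m handwheel '[[0,0,0.008,0,0,0,0],[0,0,0.016,0,0,0,0],[0,0,0.024,0,0,0,0],[0,0,0.03,0,0,0,0],[0,0,0.03,0,0,0,0],[0,0,0.03,0,0,0,0]]'
```

```text
t: 7.98
ee_pos: [0.4206, 0.3044, 0.1605]
ee_rot: [0.0, 0.998, 0.056, -0.0]
contact_force: [-0.1, 0.9, -0.8]
opening: 0.0151
grasp_force: 59.4
t: 8.48
ee_pos: [0.4206, 0.3044, 0.1486]
ee_rot: [-0.0, 0.998, 0.056, -0.0]
contact_force: [0.7, 3.9, -1.4]
opening: 0.0151
grasp_force: 59.4
```

```bash

python3 -m handwheel '[[0.001,-0.002,0.004,0,0,0,0],[0.001,-0.002,0.008,0,0,0,0],[0.001,-0.002,0.01,0,0,0,0],[0.001,-0.002,0.01,0,0,0,0],[0.001,-0.002,0.01,0,0,0,0]]' 80
```

```text
t: 8.9
ee_pos: [0.4235, 0.3058, 0.1476]
ee_rot: [-0.001, 0.998, 0.056, 0.003]
contact_force: [-0.6, 0.6, 19.5]
opening: 0.014
grasp_force: 78.6
```

```bash

python3 -m handwheel '[[0,0,-0.006,0,0,-0.2,0],[0,0,-0.006,0,0,-0.4,0],[0,0,-0.006,0,0,-0.6,0],[0,0,-0.006,0,0,-0.8,0],[0,0,-0.006,0,0,-1,0],[0,0,-0.006,0,0,-1,0],[0,0,-0.006,0,0,-1,0]]' 100
python3 -m handwheel '[[0,0,0,0,0,-0.2,0],[0,0,0,0,0,-0.4,0],[0,0,0,0,0,-0.6,0],[0,0,0,0,0,-0.8,0],[0,0,0,0,0,-1,0],[0,0,0,0,0,-1,0],[0,0,0,0,0,-1,0]]'
python3 - <<'E'
from h import *
plan([(.4213,.305,.1476,0)])
s=robot.get_state();print(s["t"],s["qpos"],s["contact_force"],s["wrist_torque"],s["opening"])
a=robot.read_camera("top")[:,:,::-1];b=robot.read_camera("side")[:,:,::-1]
cv2.imwrite("pics/d.png",np.hstack([cv2.resize(a[225:285,125:205],(400,300),interpolation=cv2.INTER_CUBIC),cv2.resize(b[120:180,190:270],(400,300),interpolation=cv2.INTER_CUBIC)]))
E
```

```text
t: 9.48
ee_pos: [0.4218, 0.3053, 0.1482]
ee_rot: [-0.0, 0.95, 0.312, 0.001]
contact_force: [-1.1, 2.9, 6.1]
opening: 0.0129
grasp_force: 97.9
t: 10.07
ee_pos: [0.4217, 0.305, 0.1481]
ee_rot: [0.0, 0.837, 0.548, 0.0]
contact_force: [0.0, 3.1, 7.7]
opening: 0.0128
grasp_force: 98.1
now [0.4217 0.305  0.1481] -23.59
[-0.0003, -0.0008, 0.0014] -0.7864
10.0667 [ 4.93914795e-01  3.58896898e-01  1.79304618e+00 -9.12902362e-04
  9.88593522e-01  9.06183405e-01] [0.04742174 3.05997142 7.68632061] [ 0.29596469  0.18500649 -0.04272487] 0.012782266070988575
```

View pics/d.png

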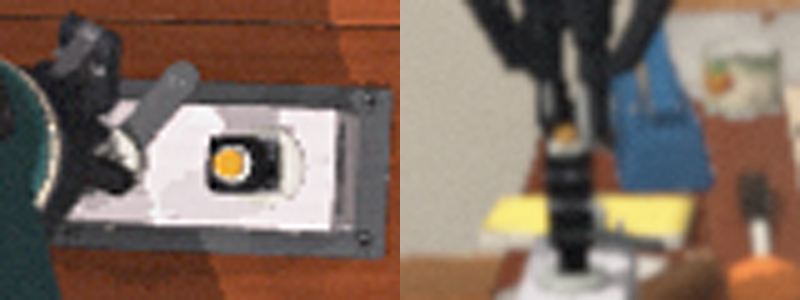

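The top crop shows the clip end at (185,75), swung about 50 degrees and already clear of the collar. I'll turn it a little further, take off the torque and release.

```bash

python3 -m handwheel '[[0,0,0,0,0,-0.2,0],[0,0,0,0,0,-0.4,0],[0,0,0,0,0,-0.6,0],[0,0,0,0,0,-0.7,0],[0,0,0,0,0,-0.7,0],[0,0,0,0,0,-0.55,0],[0,0,0,0,0,-0.55,0]]'
python3 -m handwheel '[[0,0,-0.003,0,0,0,0.2],[0,0,-0.003,0,0,0,0.4],[0,0,-0.003,0,0,0,0.4],[0,0,-0.003,0,0,0,0.4],[0,0,-0.003,0,0,0,0.4],[0,0,-0.003,0,0,0,0.4]]' 60
python3 -m handwheel '[[0,0,-0.04,0,0,0,0.4],[0,0,-0.1,0,0,0,0.4],[0,0,-0.18,0,0,0,0.4],[0,0,-0.25,0,0,0,0.4],[0,0,-0.25,0,0,0,0.4],[0,0,-0.25,0,0,0,0.4],[0,0,-0.25,0,0,0,0.4]]'
python3 -m handwheel '[[0.001,0.1,0,0,0,0,0.5],[0,0.2,0,0,0,0,0.6],[0,0.3,0,0,0,0,0.6],[0,0.3,0,0,0,0,0.6],[0,0.3,0,0,0,0,0.6]]'
python3 - <<'E'
from h import *
plan([(.420,.233,.25,0)])
s=robot.get_state();print(s["t"],s["qpos"])
a=robot.read_camera("top")[:,:,::-1];b=robot.read_camera("side")[:,:,::-1]
cv2.imwrite("pics/e.png",np.hstack([cv2.resize(a[225:285,125:205],(400,300),interpolation=cv2.INTER_CUBIC),cv2.resize(b[120:180,190:270],(400,300),interpolation=cv2.INTER_CUBIC)]))
E
```

```text
t: 10.75
ee_pos: [0.4217, 0.3048, 0.1481]
ee_rot: [0.001, 0.751, 0.661, 0.0]
contact_force: [-1.0, 0.5, 7.4]
opening: 0.013
grasp_force: 98.4
t: 11.25
ee_pos: [0.4209, 0.3049, 0.1483]
ee_rot: [0.0, 0.75, 0.662, -0.0]
contact_force: [-0.2, -0.7, -0.0]
opening: 0.034
grasp_force: 0.0
t: 11.83
ee_pos: [0.4207, 0.3048, 0.248]
ee_rot: [-0.0, 0.75, 0.662, -0.0]
contact_force: [-0.3, 0.6, -0.4]
opening: 0.0341
grasp_force: 0.0
t: 12.25
ee_pos: [0.5411, 0.2892, 0.246]
ee_rot: [-0.0, 0.75, 0.661, -0.002]
contact_force: [-0.7, 1.2, 0.4]
opening: 0.0512
grasp_force: 0.0
now [0.5411 0.2892 0.246 ] -7.24
[-0.1777, -0.2826, -0.0099] -0.2415
12.25 [ 3.78464014e-01  3.79205774e-01  1.47623767e+00 -1.62395894e-04
  1.28946881e+00  5.04951068e-01]
```

View pics/e.png

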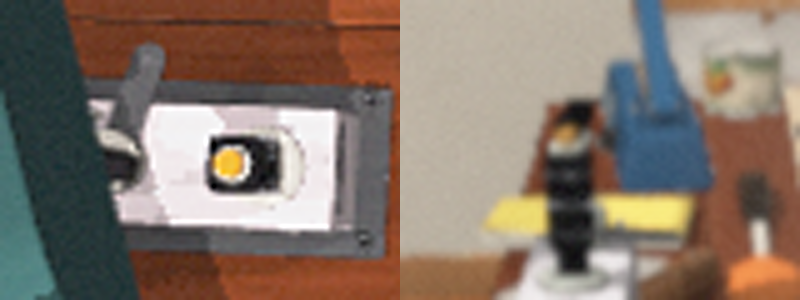

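The top crop shows the clip end at (150,55), roughly 1.25 rad and well clear of the collar. The side crop shows the key standing behind the probe, and the probe's handle sits square to the block. Next I'll move over the probe and grasp it.

```bash

python3 -m handwheel '[[-0.179,-0.279,0,0,0,-0.21,0.6],[-0.179,-0.279,0,0,0,-0.21,0.6],[-0.179,-0.279,0,0,0,-0.21,0.6],[-0.179,-0.279,0,0,0,-0.21,0.6],[-0.179,-0.279,0,0,0,-0.21,0.6],[-0.179,-0.279,0,0,0,-0.21,0.6],[-0.179,-0.279,0,0,0,-0.21,0.6]]'
python3 - <<'E'
from h import *
plan([(.4201,.2327,.12,-1)])
E
```

```text
t: 12.93
ee_pos: [0.4213, 0.2338, 0.2489]
ee_rot: [0.0, 0.712, 0.702, 0.001]
contact_force: [0.5, 0.3, 0.9]
opening: 0.0515
grasp_force: 0.0
now [0.4213 0.2338 0.2489] -0.79
[-0.0027, -0.003, 0.3223] 0.0069
```

```bash

python3 -m handwheel '[[-0.002,-0.002,0.1,0,0,0,0.6],[-0.002,-0.002,0.18,0,0,0,0.6],[-0.002,-0.002,0.25,0,0,0,0.6],[-0.002,-0.002,0.29,0,0,0,0.6],[-0.002,-0.002,0.322,0,0,0,0.6],[-0.002,-0.002,0.322,0,0,0,0.6],[-0.002,-0.002,0.322,0,0,0,0.6]]'
python3 -m handwheel '[[0,0,0,0,0,0,0],[0,0,0,0,0,0,0],[0,0,0,0,0,0,0],[0,0,0,0,0,0,0],[0,0,0,0,0,0,0],[0,0,0,0,0,0,0],[0,0,0,0,0,0,0]]' 60
python3 -m handwheel '[[0,0,-0.02,0,0,0,0],[0,0,-0.05,0,0,0,0],[0,0,-0.1,0,0,0,0],[0,0,-0.16,0,0,0,0],[0,0,-0.22,0,0,0,0],[0,0,-0.28,0,0,0,0],[0,0,-0.34,0,0,0,0],[0,0,-0.34,0,0,0,0]]' 80
python3 - <<'E'
from h import *
s=robot.get_state();print(s["t"],s["qpos"])
plan([(.48,.12,.28,0)])
E
```

```text
t: 13.52
ee_pos: [0.4204, 0.2326, 0.1191]
ee_rot: [-0.0, 0.712, 0.702, -0.001]
contact_force: [0.6, 0.1, 0.3]
opening: 0.0512
grasp_force: 0.0
t: 14.1
ee_pos: [0.421, 0.2327, 0.1208]
ee_rot: [0.001, 0.712, 0.702, 0.001]
contact_force: [1.6, 0.8, 6.0]
opening: 0.0252
grasp_force: 59.5
t: 14.77
ee_pos: [0.4215, 0.2329, 0.2602]
ee_rot: [0.001, 0.712, 0.702, 0.003]
contact_force: [1.2, 0.1, -1.2]
opening: 0.0255
grasp_force: 80.2
14.7667 [ 3.61345547e-01  1.68757890e-01  1.74098178e+00 -1.24256099e-04
  1.22516011e+00  3.75642160e-01]
now [0.4215 0.2329 0.2602] -0.82
[-0.2802, 0.1502, -0.0494] -0.0272
```

```bash

python3 -m handwheel '[[-0.1,0.2,-0.06,0,0,0,0],[-0.2,0.445,-0.1,0,0,0,0],[-0.2,0.445,-0.1,0,0,0,0],[-0.2,0.445,-0.1,0,0,0,0],[-0.2,0.445,-0.1,0,0,0,0],[-0.2,0.445,-0.1,0,0,0,0],[-0.2,0.445,-0.1,0,0,0,0],[-0.2,0.445,-0.1,0,0,0,0]]'
python3 -m handwheel '[[0,0,0,0,-0.2,0,0],[0,0,0,0,-0.4,0,0],[0,0,0,0,-0.6,0,0],[0,0,0,0,-0.75,0,0],[0,0,0,0,-0.75,0,0],[0,0,0,0,-0.75,0,0],[0,0,0,0,-0.75,0,0]]'
cat > fin.py <<'E'
from h import *
s=robot.get_state();print(s["t"],s["qpos"].round(3),s["ee_pos"].round(4))
z=np.array([0,-1,-1])/2**.5;y=np.array([1.,0,0]);T=Ro.from_matrix(np.c_[np.cross(y,z),y,z])
tip=np.array([.651,.0135,.107]); print(rows(tip-.1135*z,0,T), rows(tip+[0,0,.05]-.1135*z,0,T)[0])
E
python3 fin.py
```

```text
t: 15.43
ee_pos: [0.595, 0.1495, 0.2943]
ee_rot: [-0.001, 0.712, 0.702, -0.001]
contact_force: [-0.3, -0.3, -2.0]
opening: 0.0249
grasp_force: 80.1
t: 16.02
ee_pos: [0.5956, 0.1499, 0.2955]
ee_rot: [0.136, 0.698, 0.689, -0.139]
contact_force: [0.7, -1.0, -1.0]
opening: 0.0253
grasp_force: 80.2
16.0167 [ 0.343  0.432  1.334 -0.365  1.522  0.401] [0.5956 0.1499 0.2955]
(array([-0.0249,  0.1407,  0.3028]), array([-0.016, -0.753, -0.02 ])) [-0.0726  0.1406  0.1872]
```

```bash

python3 -m handwheel '[[-0.03,0.05,0.08,0,-0.2,0,0],[-0.05,0.1,0.14,0,-0.4,0,0],[-0.073,0.141,0.187,0,-0.6,0,0],[-0.073,0.141,0.187,-0.016,-0.753,-0.02,0],[-0.073,0.141,0.187,-0.016,-0.753,-0.02,0],[-0.073,0.141,0.187,-0.016,-0.753,-0.02,0],[-0.073,0.141,0.187,-0.016,-0.753,-0.02,0]]'
python3 fin.py
python3 - <<'E'
from h import *
a=robot.read_camera("top")[:,:,::-1];b=robot.read_camera("side")[:,:,::-1]
o=np.hstack([cv2.resize(a[110:290,130:370],(400,300),interpolation=cv2.INTER_CUBIC),cv2.resize(b[90:270,190:430],(400,300),interpolation=cv2.INTER_CUBIC)])
cv2.imwrite("pics/f.png",o)
s=robot.get_state();q=s["ee_rot"];t=s["ee_pos"]+Ro.from_quat([*q[1:],q[0]]).apply([0,0,.1135]);print("tip",t,proj("top",t),proj("side",t))
E
```

```text
t: 16.6
ee_pos: [0.6523, 0.0928, 0.239]
ee_rot: [0.271, 0.655, 0.652, -0.269]
contact_force: [0.4, 0.6, -2.0]
opening: 0.025
grasp_force: 80.2
16.6 [ 0.394  0.651  1.285 -0.71   1.571  0.534] [0.6523 0.0928 0.239 ]
(array([ 0.093 , -0.0036,  0.09  ]), array([ 0.   , -0.004, -0.007])) [ 0.0047 -0.0033  0.0015]
tip [0.65272597 0.01263822 0.15951938] [270.01856902 159.30608449] [323.43867134 166.65849173]
```

View pics/f.png

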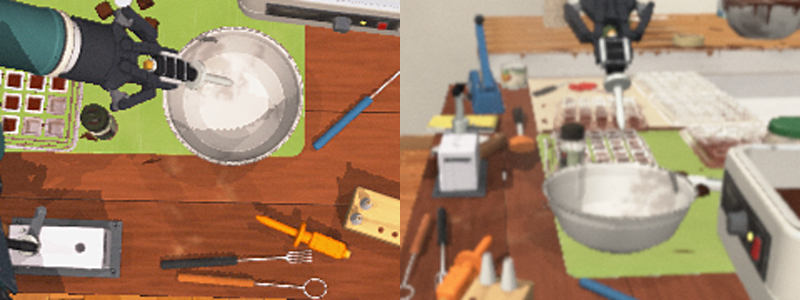

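The probe is held at 45 degrees, with its tip at (233,83) in the top crop, inside the bowl's rim, which matches the prediction. The key is still standing in the dock. I'll lower it by 50 mm so the tip ends a little above the rim.

```bash

python3 -m handwheel '[[0.03,0,0.03,0,0,0,0],[0.06,0,0.06,0,0,0,0],[0.088,0,0.088,0,0,0,0],[0.088,0,0.088,0,0,0,0],[0.088,0,0.088,0,0,0,0],[0.088,0,0.088,0,0,0,0],[0.088,0,0.088,0,0,0,0],[0.088,0,0.088,0,0,0,0]]'
python3 - <<'E'
from h import *
a=robot.read_camera("top")[:,:,::-1];b=robot.read_camera("side")[:,:,::-1]
o=np.hstack([cv2.resize(a[110:290,130:370],(400,300),interpolation=cv2.INTER_CUBIC),cv2.resize(b[90:270,190:430],(400,300),interpolation=cv2.INTER_CUBIC)])
cv2.imwrite("pics/g.png",o)
s=robot.get_state();q=s["ee_rot"];R=Ro.from_quat([*q[1:],q[0]]);print(s["t"],"tip",s["ee_pos"]+R.apply([0,0,.1135]),R.apply([0,0,1]),s["contact_force"],s["qpos"])
E
```

```text
t: 17.37
ee_pos: [0.6526, 0.0933, 0.1886]
ee_rot: [0.272, 0.654, 0.652, -0.27]
contact_force: [-0.0, 0.1, -2.0]
opening: 0.0254
grasp_force: 80.2
17.4667 tip [0.65260668 0.01294744 0.10846664] [ 0.00077003 -0.70804367 -0.70616823] [ 0.86258657  0.24034531 -0.95320904] [ 0.39589032  0.70299202  1.3212181  -0.71410362  1.50623872  0.59204173]
```

View pics/g.png

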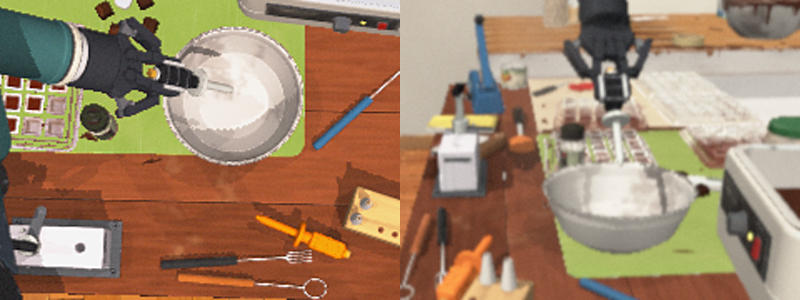

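The tip is at (233,88) in the top crop, over the bowl and about 30 mm above the rim at 45 degrees, touching nothing. The bowl and jar haven't moved, and the clip and key are as I left them.

```bash
python3 -c "
from station import robot
print(robot.finish_job())"
```

```text
the job is handed in; nothing more can be done
None
```

The job is handed in after about 17.5 s: the clip was turned about 70° clear with the key, which is left standing in the screw, and the probe is held at 45° over the bowl with its tip about 30 mm above the rim; the orange look-alike fell over early on, most likely by itself as my fingers passed about 80 mm above it with no contact force, and I left it lying.

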